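Set the guarded air console of the measuring table

TASK

Set the air console for the next measurement: reach down through the windows of the white guard with the fingers and press the lever with the round disc all the way down first, then press the lever with the crossbar all the way down. Leave the plain straight lever as it is, never touch the guard's frame, and do not pick up or shift any of the loose parts around it.

Things in the scene. Friction and masses are not known exactly. Their poses are not given: they have to be found in the camera images.
- guard: fixed console under a white guard, 180 (x) x 364 (y) x 100 mm tall: a level plate 6 mm thick with three windows in a row along y, 116 mm apart, one lever under each; front rail 30 mm, back rail 60 mm wide; front and ends closed. Origin at table height under the middle window's centre; x to the back rail (away from the robot at yaw 0), y to the left window, z up.
- window_left (a point): centre of the left (+y) window, level with the plate's top face, 100 mm above the table. The window is 90 mm (guard's x) by 100 mm (guard's y), with 16 mm bars between windows.
- window_middle (a point): centre of the middle window, level with the plate's top face, 100 mm above the table. The window is 90 mm (guard's x) by 100 mm (guard's y), with 16 mm bars between windows.
- window_right (a point): centre of the right (-y) window, level with the plate's top face, 100 mm above the table. The window is 90 mm (guard's x) by 100 mm (guard's y), with 16 mm bars between windows.
- disc_tip (a point): centre of the top face of the disc lever's pad: a round black disc, 38 mm across, on a 14 mm arm. It is 87 mm above the table at joint 0, 61 mm at the stop, sloping 0.19 rad up or down towards the free end, and stays within 3 mm of its window's middle in plan. Under which window it lies changes.
- disc_lever (a joint): lever with the round disc. 0 = very top; grows as it is pressed; 0.38 rad = stop, fully down. Starts at 0 to 0.1. Level hinge axis 70 mm behind the tip (guard's +x). Friction hinge: about 4 N on the tip moves it, and it stays where it is left.
- bar_tip (a point): centre of the top face of the crossbar lever's pad: a black bar 64 mm long (guard's y), 16 mm wide, across its arm like a T. It is 87 mm above the table at joint 0, 61 mm at the stop, sloping 0.19 rad up or down towards the free end, and stays within 3 mm of its window's middle in plan. Under which window it lies changes.
- bar_lever (a joint): lever with the crossbar. 0 = very top; grows as it is pressed; 0.38 rad = stop, fully down. Starts at 0 to 0.1. Level hinge axis 70 mm behind the tip (guard's +x). Friction hinge: about 4 N on the tip moves it, and it stays where it is left.
- tongue_tip (a point): point on the top face of the plain lever, 16 mm from its free end: a straight black tongue, 14 mm wide, with nothing across its end. To be left alone. Same hinge and heights as the others.
- ring_gauge: loose plain steel ring, 42 mm outside, 12 mm tall, lying on the guard's back rail; a bystander; origin at the centre of its underside
- hub_a: loose flanged hub, dark steel, 84 mm flange, 34 mm tall, to the left of the guard; a bystander; origin at the centre of its underside
- hub_b: loose flanged hub, dark steel, 84 mm flange, 26 mm tall, in front of the guard; a bystander; origin at the centre of its underside
- roller0: loose upright steel roller, 26 mm across, 34 mm tall, to the right of the guard; a bystander; origin at the centre of its underside
- roller1: a second roller like it; a bystander; origin at the centre of its underside
- roller2: a third roller like it; a bystander; origin at the centre of its underside
- sphere_post: loose calibration ball on a slim steel post, 60 mm foot, 137 mm tall, left of the guard; a bystander; origin at the centre of its underside
- gauge_block: loose steel block, 35 x 30 x 20 mm, in front of the guard; a bystander; origin at the centre of its underside

How it is judged:
By the outcome, as a careful person would: the job done as asked, in the order asked, and still so for the second after the job is handed in, with the robot touching nothing.
It also fails if it takes over 32 s, if anything falls off the work surface, if the arm or the gripper's body presses on something with over 40 N, if the wrist force passes 120 N, or if a joint passes its speed limit or range.

ROBOT

A 7-joint arm with a two-finger parallel gripper is mounted at the origin on the work surface. World frame = base frame: x ahead of the robot, y to its left, z up, the work surface at z = 0. Lengths are in m, angles in rad, forces in N, time in s.
With the tool pointing down it reaches from about 0.425 to 0.8 m from the base axis. Payload 8.3 kg.
Tool frame: the origin (TCP) lies midway between the tips of the shut fingers; the grasp point (between the pads) lies 19 mm behind it; z points along the fingers, y is the direction in which the jaws open and shut (so a half turn about z gives the same grasp; the last joint's range is limited). The gripper opens to 85 mm and grips with 20 to 120 N. Pads are 22 mm wide; open, the fingers measure 114 mm over their backs; the gripper's body (76 mm by 85 mm) begins 54 mm behind the grasp point. The pads swing forward as they close: fully open they stand 13 mm farther back than shut.
Start: joints at [1.279, 0.383, 0.016, 1.37, -0.006, 1.388, -0.046], TCP at [0.142, -0.609, 0.231] pointing down, gripper open.
Joint ranges: [-2.95, 2.95], [-0.25, 2.06], [-1.52, 1.56], [0.18, 2.33], [-1.44, 4.58], [0.02, 2.06], [-3.01, 3.01]. Speed limits (rad/s): [2.39, 2.39, 3.01, 3.01, 3.14, 3.14, 3.14].

INTERFACE

Orientations are given as a unit quaternion [w, x, y, z].
In Python, from workcell import readout, vision, env, spotter gives the robot as it stands. The module is installed in compiled form; this text tells all that it offers.
- The arm moves only by the shell command python3 -m jog 'ROWS' [FORCE]. ROWS is a JSON object of lists of equal length, an entry for each row: "angular": the turn, a rotation vector about the tool's x, y, z in degrees, a list of three; "travel": the shift along the tool's x, y, z in mm, a list of three; "hand": the finger opening in mm, from 0 to 85.4. In form: {"angular": [[ax, ay, az], ...], "travel": [[x, y, z], ...], "hand": [hand, ...]}. A call has exactly 8 rows; each row is the pose to reach, as a shift and turn from the pose commanded when the call began, along the tool's axes at that moment; what a row does not reach only later rows make up. A row lasts 1/10 s, in which the tool goes at most 50 mm and 8.59 degrees, less where a joint would pass 70% of its speed; a pose out of reach is approached as far as the arm can. A call with a gripper value outside its range is refused whole. The fingers move at their own pace and stop on an object; FORCE is the grip in N (left out, the last holds). Time passes only in rows, so rows that repeat a pose let the fingers close, or fill a call up. It gives the time, the measured TCP pose, the force and the opening at its end, in the units of the state.
- readout.sense(): the state, without advancing time (a new reading comes with each control period).
- vision.read_camera(name): name is "scene" or "top"; returns (picture, depth): 384x512x3 uint8, red, green, blue; 384x512 float32, m along the optical axis (not along the pixel's ray), 0 where there is no reading.
- vision.camera_model(name): a dict with "K" (3x3 intrinsics, pixels), "k1" (the pictures are not rectified: a ray, as slopes to the right and down, at radius r is drawn at 1 + k1 r^2 times it, then the intrinsics apply), "rvec" (rotation vector, rad) and "tvec" (3), from world to camera coordinates, as OpenCV has them. Camera axes: x right, y down, z forward; pixel columns grow to the right and rows downward; lengths in m; the calibration is good to about 2 mm. A picture is of the moment at which its call begins. camera_model takes no time and is no camera call.
- env.finish_job(): hands the job in, once; it reports no verdict.
Trained networks look in the newest picture that a camera, given by its name, has taken for a name from the list of things; names that differ only in an ending like _2 or _b are one class to them, and where a whole thing is asked for, a point or a joint stands for the part that bears it (a point fixed in the world has none). Each returns a list of dicts, best first, with "conf" (0 to 1); they miss things now and then, are a little off and sometimes report something else, mostly with a low value. They report only what shows in the picture. A call takes as long as a camera call.
- spotter.masks_of(camera, target): "mask" (384x512 bool, what is visible of it) and "rect" ([left, top, right, bottom] in pixels, round what is visible of it).
- spotter.landmark_of(camera, target): "at" ([column, row] in pixels: a listed point, or the origin of a listed thing).
The state is a dict: "t": time; "q": joint angles; "joint_velocities": joint speeds; "joint_torque": joint torques, N m; "position": TCP position; "tcp_rot": TCP orientation; "force": force on the tool from outside, world axes, zero at the start; "ft_torque": the same for the moment, N m; "grip_width": finger opening in m.
Only numpy, scipy, OpenCV 4.12 (cv2) and the standard library are available. Lean on these libraries where they do the work, as an engineer would, in place of code of your own. Each camera call takes 0.05 s, during which the arm holds its last target.

## Working session

There is one attempt and no reset: what is moved stays moved. The work goes in short steps, Python scripts to look and compute and a shell command to move; the robot and the scene stay as the last step left them, time stands still between calls to the robot, and variables do not carry over. Pictures are saved under pics/ and viewed, and the job is handed in when it is done.

```bash
mkdir -p pics; ls; cat > h.py <<'E'
import numpy as np, cv2
from workcell import readout, vision, env, spotter
def cam(n):
    m=vision.camera_model(n); return np.array(m["K"]),m["k1"],np.array(m["rvec"]),np.array(m["tvec"])
def ray(n,uv):
    K,k1,rv,tv=cam(n)
    p=cv2.undistortPoints(np.array([[uv]],float),K,np.array([k1,0,0,0.]))[0,0]
    R=cv2.Rodrigues(rv)[0]
    return -R.T@tv.ravel(), R.T@np.array([p[0],p[1],1.])
def atz(n,uv,z):
    o,d=ray(n,uv); return o+d*(z-o[2])/d[2]
def atd(n,uv,depth):
    o,d=ray(n,uv); return o+d*depth
def proj(n,P):
    K,k1,rv,tv=cam(n)
    return cv2.projectPoints(np.array(P,float).reshape(-1,3),rv,tv,K,np.array([k1,0,0,0.]))[0][:,0]
E
python3 - <<'E'
from h import *
print(readout.sense())
for n in ("scene","top"):
    im,d=vision.read_camera(n); cv2.imwrite(f"pics/{n}0.png",im[:,:,::-1]); np.save(f"{n}0d.npy",d)
    print(n, cam(n))
    for t in ["guard","window_left","window_middle","window_right","disc_tip","bar_tip","tongue_tip","ring_gauge","sphere_post"]:
        r=spotter.landmark_of(n,t)
        for e in r[:2]:
            uv=e["at"]; c,rr=int(round(uv[0])),int(round(uv[1]))
            z={"guard":0,"disc_tip":.085,"bar_tip":.085,"tongue_tip":.085,"sphere_post":0}.get(t,.1)
            print(t,round(e["conf"],2),np.round(uv,1),atz(n,uv,z).round(4))
print(readout.sense()["t"])
E
```

```text
pics
{'t': 0.0, 'q': array([ 1.27911823,  0.3842398 ,  0.01636344,  1.37113723, -0.00629504,
        1.38822342, -0.04652326]), 'joint_velocities': array([ 1.54691964e-03, -1.62081809e-03, -8.90649567e-05,  1.84323715e-03,
        1.43873685e-03, -5.34944517e-04, -1.42205491e-03]), 'joint_torque': array([ 2.90437993e-04, -6.27598214e+01,  8.44398513e-01, -3.71818435e+01,
        1.65580219e-02,  1.43473124e-02,  8.86595160e-06]), 'position': array([ 0.1416672 , -0.6082155 ,  0.23028544]), 'tcp_rot': array([-9.70595471e-04,  9.93461302e-01,  1.14165158e-01, -1.29964702e-04]), 'force': array([-0.10505747,  0.01594671,  0.13720602]), 'ft_torque': array([ 0.05638734,  0.00157133, -0.04652194]), 'grip_width': 0.08506906507429894}
scene (array([[388.87689384,   0.        , 257.92570646],
       [  0.        , 388.87689384, 182.85067548],
       [  0.        ,   0.        ,   1.        ]]), -0.011396515571370737, array([ 1.66399845,  1.98064032, -0.7601868 ]), array([ 0.06508532, -0.35462678,  1.32171832]))
guard 0.75 [233.8 212.9] [ 0.5809 -0.0209  0.    ]
window_left 0.89 [280.  191.4] [0
[... 632 characters left out ...]
       ,   0.        ,   1.        ]]), -0.11876537192281342, array([ 2.15970036, -2.18312949,  0.13162156]), array([0.04645559, 0.53635418, 1.08245467]))
guard 0.94 [264.5 178.5] [ 0.5834 -0.0114  0.    ]
window_left 0.73 [224.5 174.3] [0.5805 0.0966 0.1   ]
window_middle 0.95 [265.4 170.7] [ 0.5888 -0.0081  0.1   ]
window_right 0.82 [311.9 164.1] [ 0.6051 -0.1285  0.1   ]
disc_tip 0.48 [311. 165.] [ 0.6055 -0.1287  0.085 ]
bar_tip 0.54 [225.1 176.1] [0.5781 0.0957 0.085 ]
bar_tip 0.25 [265.6 177.6] [ 0.5732 -0.0093  0.085 ]
tongue_tip 0.49 [267.9 169.8] [ 0.5936 -0.0156  0.085 ]
ring_gauge 0.63 [300.3 140.8] [ 0.6667 -0.1002  0.1   ]
sphere_post 0.6 [145.4 182. ] [0.577  0.3233 0.    ]
1.0
```

```bash
python3 - <<'E'
import cv2
a=cv2.imread('pics/top0.png'); cv2.imwrite('pics/top0c.png',cv2.resize(a[110:260,120:370],None,fx=3,fy=3,interpolation=cv2.INTER_CUBIC))
a=cv2.imread('pics/scene0.png'); cv2.imwrite('pics/scene0c.png',cv2.resize(a[130:280,120:400],None,fx=2.8,fy=2.8,interpolation=cv2.INTER_CUBIC))
E
```

```text
(no output)
```

View pics/top0c.png

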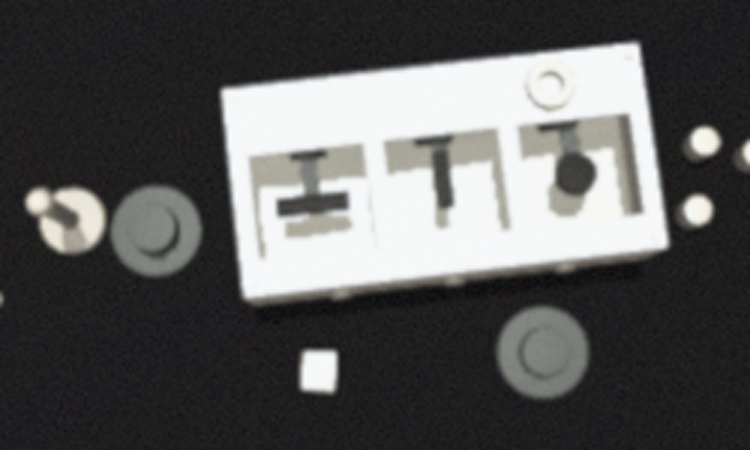

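View pics/scene0c.png

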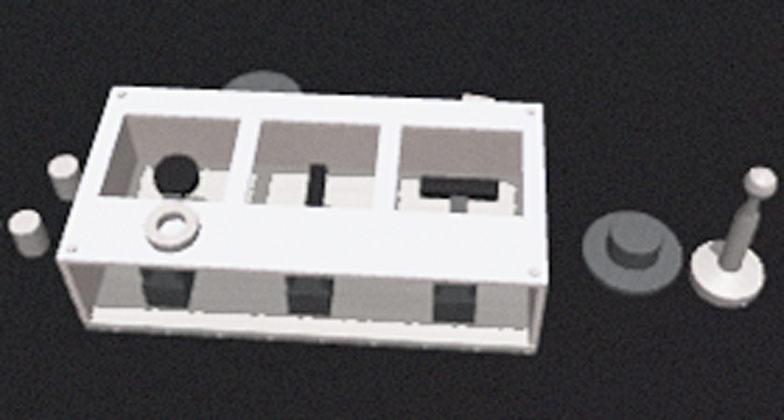

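View pics/scene0.png

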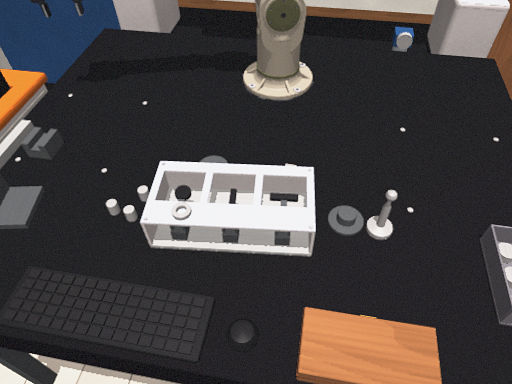

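View pics/top0.png

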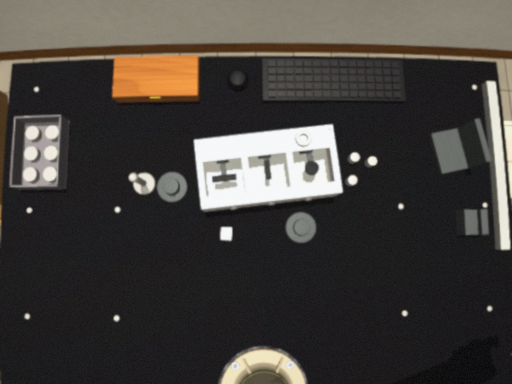

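The disc lever is under the right window (top image ~(311,166)), the plain tongue under the middle (~(267,170)) and the crossbar under the left (~(224,177)). The ring lies on the back rail at (303,139). Next I'll refine the guard pose from the plate and window corners.

```bash
python3 - <<'E'
from h import *
from scipy.optimize import least_squares
def outline(n):
    im=cv2.imread(f"pics/{n}0.png"); g=cv2.cvtColor(im,cv2.COLOR_BGR2GRAY)
    return g
# guess pose, refine window + plate edges by gradient sampling in both cams
wins=[(-.045,.045,cy-.05,cy+.05) for cy in (-.116,0,.116)]
# plate spans x: -0.045-0.03 .. 0.045+0.06 ; y +-0.182
edges=[]
def rect(x0,x1,y0,y1,s):  # s=+1 inside bright
    return [((x0,y0),(x0,y1),(-1,0)),((x1,y0),(x1,y1),(1,0)),((x0,y0),(x1,y0),(0,-1)),((x0,y1),(x1,y1),(0,1))]
E=rect(-.075,.105,-.182,.182,1)
W=[]
for w in wins: W+=rect(*w,-1)
def meas(n,p,use):
    g=cv2.GaussianBlur(outline(n),(0,0),0.7).astype(np.float32)
    c,s=np.cos(p[2]),np.sin(p[2]); R=np.array([[c,-s],[s,c]])
    rows=[]
    for (a,b,nn),sg in use:
        for t in np.linspace(.12,.88,25):
            q=np.array(a)*(1-t)+np.array(b)*t; 
            offs=np.arange(-.010,.0101,.0005)
            P=np.array([np.r_[R@(q+np.array(nn)*o)+p[:2],.1] for o in offs])
            uv=proj(n,P).astype(np.float32)
            v=cv2.remap(g,uv[:,0].reshape(1,-1),uv[:,1].reshape(1,-1),cv2.INTER_LINEAR)[0]
            d=-np.gradient(v)*sg
            i=d.argmax()
            if d[i]>2 and 2<i<len(offs)-3: rows.append((q,np.array(nn),offs[i]))
    return rows
for n in("top","scene"):
    p=np.array([.59,-.015,.107])
    use=[(e,1) for e in E]+[(e,-1) for e in W]
    for it in range(6):
        rows=meas(n,p,use)
        def f(dp):
            # shift needed along normal
            r=[nn@dp[:2]+ (nn@np.array([-q[1],q[0]]))*dp[2]-o for q,nn,o in rows]
            return r
        s=least_squares(f,[0,0,0],loss="soft_l1",f_scale=.001)
        c,sn=np.cos(p[2]),np.sin(p[2])
        p=p+np.r_[np.array([[c,-sn],[sn,c]])@s.x[:2],s.x[2]]
    print(n,p.round(4),np.degrees(p[2]).round(2),"n",len(rows),"rms",np.sqrt(np.mean(np.square(s.fun))).round(4), "med",np.median(np.abs(s.fun)).round(4))
    c,sn=np.cos(p[2]),np.sin(p[2]);R=np.array([[c,-sn],[sn,c]])
    for nm,y in(("left",.116),("right",-.116)): print(nm,(p[:2]+R@[0,y]).round(4))
E
```

```text
top [ 0.5869 -0.0156  0.1101] 6.31 n 282 rms 0.0017 med 0.001
left [0.5741 0.0997]
right [ 0.5996 -0.1309]Traceback (most recent call last):
  File "<stdin>", line 34, in <module>
  File "<stdin>", line 24, in meas
  File "h.py", line 15, in proj
    K,k1,rv,tv=cam(n)
               ~~~^^^
  File "h.py", line 4, in cam
    m=vision.camera_model(n); return np.array(m["K"]),m["k1"],np.array(m["rvec"]),np.array(m["tvec"])
ValueError: time passes only in moves, steps and waits
```

```bash
sed -i 's/^def cam(n):/import functools\n@functools.lru_cache(None)\ndef cam(n):/' h.py; cat > fit.py <<'E'
from h import *
from scipy.optimize import least_squares
def rect(x0,x1,y0,y1):
    return [((x0,y0),(x0,y1),(-1,0)),((x1,y0),(x1,y1),(1,0)),((x0,y0),(x1,y0),(0,-1)),((x0,y1),(x1,y1),(0,1))]
E=rect(-.075,.105,-.182,.182); W=[]
for cy in (-.116,0,.116): W+=rect(-.045,.045,cy-.05,cy+.05)
use=[(e,1) for e in E]+[(e,-1) for e in W]
def fit(n,fn):
    g=cv2.GaussianBlur(cv2.cvtColor(cv2.imread(fn),cv2.COLOR_BGR2GRAY),(0,0),.7).astype(np.float32)
    p=np.array([.587,-.0156,.110]); offs=np.arange(-.010,.0101,.0005)
    for it in range(6):
        c,s=np.cos(p[2]),np.sin(p[2]); R=np.array([[c,-s],[s,c]]); rows=[]
        for (a,b,nn),sg in use:
            for t in np.linspace(.12,.88,25):
                q=np.array(a)*(1-t)+np.array(b)*t
                P=np.array([np.r_[R@(q+np.array(nn)*o)+p[:2],.1] for o in offs])
                uv=proj(n,P).astype(np.float32)
                v=cv2.remap(g,uv[:,0].reshape(1,-1),uv[:,1].reshape(1,-1),cv2.INTER_LINEAR)[0]
                d=-np.gradient(v)*sg; i=d.argmax()
                if d[i]>2 and 2<i<len(offs)-3: rows.append((q,np.array(nn),offs[i]))
        s=least_squares(lambda dp:[nn@dp[:2]+(nn@np.array([-q[1],q[0]]))*dp[2]-o for q,nn,o in rows],[0,0,0],loss="soft_l1",f_scale=.001)
        p=p+np.r_[R@s.x[:2],s.x[2]]
    c,sn=np.cos(p[2]),np.sin(p[2]);R=np.array([[c,-sn],[sn,c]])
    print(n,p.round(4),np.degrees(p[2]).round(2),len(rows),np.median(np.abs(s.fun)).round(4),"left",(p[:2]+R@[0,.116]).round(4),"right",(p[:2]+R@[0,-.116]).round(4))
if __name__=="__main__":
    fit("scene","pics/scene0.png"); fit("top","pics/top0.png")
    print("disc top",atz("top",(120+575/3,110+175/3),.086),"scene",atz("scene",(120+178/2.8,130+176/2.8),.086))
    print("bar top",atz("top",(120+313/3,110+204/3),.086),"scene",atz("scene",(120+459/2.8,130+187/2.8),.086))
    print(readout.sense()["t"])
E
python3 fit.py
```

```text
scene [ 0.5859 -0.0177  0.107 ] 6.13 346 0.001 left [0.5735 0.0977] right [ 0.5983 -0.133 ]
top [ 0.5868 -0.0157  0.1104] 6.33 281 0.001 left [0.574  0.0996] right [ 0.5996 -0.131 ]
disc top [ 0.5964461  -0.13004077  0.086     ] scene [ 0.60688124 -0.12632365  0.086     ]
bar top [0.57303467 0.09767184 0.086     ] scene [0.58053341 0.09908659 0.086     ]
1.0
```

```bash
cat > go.py <<'E'
from h import *
from scipy.spatial.transform import Rotation as Ro
import sys
t=np.array(eval(sys.argv[1])); s=readout.sense(); q=s["tcp_rot"]; R=Ro.from_quat(np.r_[q[1:],q[0]])
print("t",s["t"],"pos",s["position"].round(4),"F",s["force"].round(1),"w",s["grip_width"].round(4))
print("travel mm",(R.inv().apply(t-s["position"])*1000).round(1))
T=Ro.from_matrix([[np.cos(.1087),np.sin(.1087),0],[np.sin(.1087),-np.cos(.1087),0],[0,0,-1]])
print("turn deg",np.degrees((R.inv()*T).as_rotvec()).round(2))
E
python3 go.py "[.599,-.132,.17]"
```

```text
Traceback (most recent call last):
  File "go.py", line 5, in <module>
    print("t",s["t"],"pos",s["position"].round(4),"F",s["force"].round(1),"w",s["grip_width"].round(4))
                                                                              ^^^^^^^^^^^^^^^^^^^^^
AttributeError: 'float' object has no attribute 'round'
```

```bash
sed -i 's/s\["grip_width"\].round(4)/s["grip_width"]/' go.py
python3 go.py "[.599,-.132,.17]"
```

```text
t 1.0 pos [ 0.1418 -0.6087  0.2313] F [-0.4  0.1 -0.4] w 0.08536753295718215
travel mm [ 553.4 -360.5   61.3]
turn deg [-0.   -0.    6.89]
```

```bash
python3 -m jog '{"angular":[[0,0,0.8],[0,0,1.6],[0,0,2.4],[0,0,3.2],[0,0,4],[0,0,5],[0,0,6],[0,0,6.9]],"travel":[[25,-16,0],[65,-42,0],[105,-68,0],[145,-94,0],[185,-120,0],[225,-146,0],[265,-172,0],[305,-198,0]],"hand":[0,0,0,0,0,0,0,0]}' 40; python3 go.py "[.599,-.132,.17]"
```

```text
t: 1.8
position: [0.395, -0.3451, 0.2317]
tcp_rot: [0.0, 0.999, 0.054, 0.0]
force: [-0.1, -0.4, -0.3]
grip_width: -0.0003
t 1.8 pos [ 0.395  -0.3451  0.2317] F [-0.1 -0.4 -0.3] w -0.00026733009377495333
travel mm [ 225.7 -190.    61.7]
turn deg [ 0.03 -0.03 -0.06]
```

```bash
python3 -m jog '{"angular":[[0,0,0],[0,0,0],[0,0,0],[0,0,0],[0,0,0],[0,0,0],[0,0,0],[0,0,0]],"travel":[[38,-32,0],[75,-63,0],[113,-95,10],[150,-126,25],[188,-158,45],[226,-190,62],[226,-190,62],[226,-190,62]],"hand":[0,0,0,0,0,0,0,0]}'; python3 go.py "[.599,-.132,.17]"; python3 - <<'E'
from h import *
for n in ("scene","top"):
    im,d=vision.read_camera(n); cv2.imwrite(f"pics/{n}1.png",im[:,:,::-1]); 
    x=im[130:280,120:400] if n=="scene" else im[110:260,120:370]
    cv2.imwrite(f"pics/{n}1c.png",cv2.resize(x[:,:,::-1],None,fx=2.8,fy=2.8,interpolation=cv2.INTER_CUBIC))
E
```

```text
t: 2.6
position: [0.5985, -0.1308, 0.1682]
tcp_rot: [-0.001, 0.998, 0.056, -0.001]
force: [-0.4, -0.7, -0.0]
grip_width: 0.0002
t 2.6 pos [ 0.5985 -0.1308  0.1682] F [-0.4 -0.7 -0. ] w 0.0001609026865026781
travel mm [ 0.3  1.3 -1.8]
turn deg [-0.1   0.08  0.22]
```

View pics/scene1c.png

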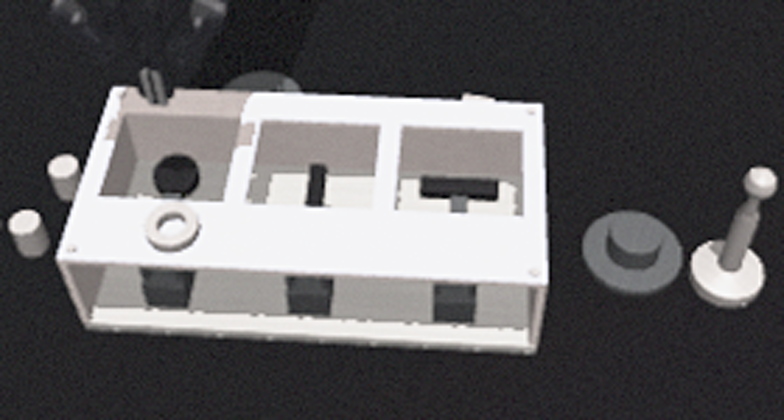

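View pics/top1c.png

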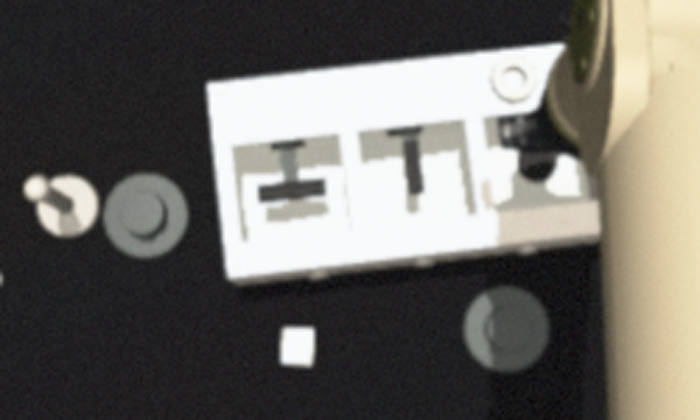

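The closed fingertips appear at scene pixel ≈(174,166) above the right window. I'll compare that with the projected TCP.

```bash
python3 - <<'E'
from h import *
P=proj("scene",[[.5985,-.1308,.168],[.599,-.132,.086]]); print(P,(P-[120,130])*2.8)
P=proj("top",[[.5985,-.1308,.168],[.599,-.132,.086]]); print(P,(P-[120,110])*2.8)
E
```

```text
[[176.62982618 164.84207463]
 [182.22644419 189.92033774]] [[158.5635133   97.55780896]
 [174.23404372 167.77694568]]
[[317.72900074 161.69129757]
 [312.38050113 167.36322241]] [[553.64120207 144.7356332 ]
 [538.66540318 160.61702276]]
```

```bash
python3 -m jog '{"angular":[[0,0,0],[0,0,0],[0,0,0],[0,0,0],[0,0,0],[0,0,0],[0,0,0],[0,0,0]],"travel":[[0,1,20],[0,1,45],[0,1,65],[0,1,78],[0,1,86],[0,1,92],[0,1,97],[0,1,101]],"hand":[0,0,0,0,0,0,0,0]}'; python3 go.py "[.599,-.132,.06]"
```

```text
t: 3.5
position: [0.5983, -0.1352, 0.069]
tcp_rot: [0.001, 0.999, 0.054, 0.0]
force: [-3.2, -1.3, 3.5]
grip_width: 0.0002
t 3.5 pos [ 0.5983 -0.1352  0.069 ] F [-3.2 -1.3  3.5] w 0.0002166089146302745
travel mm [ 1.  -3.1  9. ]
turn deg [ 0.06 -0.04 -0.06]
```

```bash
python3 -m jog '{"angular":[[0,0,0],[0,0,0],[0,0,0],[0,0,0],[0,0,0],[0,0,0],[0,0,0],[0,0,0]],"travel":[[0,-1,2],[0,-2,3],[0,-2,4],[0,-2,5],[0,-2,6],[0,-2,7],[0,-2,8],[0,-2,8]],"hand":[0,0,0,0,0,0,0,0]}'; python3 go.py "[.599,-.132,.06]"
```

```text
t: 4.3
position: [0.5987, -0.1323, 0.0617]
tcp_rot: [0.0, 0.999, 0.054, 0.001]
force: [-2.8, -2.8, 12.2]
grip_width: -0.0003
t 4.3 pos [ 0.5987 -0.1323  0.0617] F [-2.8 -2.8 12.2] w -0.0002670551322047595
travel mm [ 0.4 -0.3  1.7]
turn deg [ 0.03 -0.1  -0.01]
```

```bash
python3 -m jog '{"angular":[[0,0,0],[0,0,0],[0,0,0],[0,0,0],[0,0,0],[0,0,0],[0,0,0],[0,0,0]],"travel":[[0,0,1],[0,0,2],[0,0,3],[0,0,3],[0,0,3],[0,0,3],[0,0,3],[0,0,3]],"hand":[0,0,0,0,0,0,0,0]}'; python3 go.py "[.599,-.132,.06]"
```

```text
t: 5.1
position: [0.5989, -0.1324, 0.0611]
tcp_rot: [0.001, 0.999, 0.054, 0.001]
force: [-10.1, -1.7, 30.6]
grip_width: -0.0002
t 5.1 pos [ 0.5989 -0.1324  0.0611] F [-10.1  -1.7  30.6] w -0.00021408637723595146
travel mm [ 0.2 -0.4  1.1]
turn deg [ 0.09 -0.15 -0.02]
```

```bash
python3 -m jog '{"angular":[[0,0,0],[0,0,0],[0,0,0],[0,0,0],[0,0,0],[0,0,0],[0,0,0],[0,0,0]],"travel":[[0,0,-10],[0,0,-40],[0,0,-80],[0,0,-112],[0,0,-112],[0,-25,-112],[0,-65,-112],[0,-105,-112]],"hand":[0,0,0,0,0,0,0,0]}'; python3 go.py "[.5737,.0987,.165]"; python3 - <<'E'
from h import *
im,d=vision.read_camera("scene"); cv2.imwrite("pics/scene2c.png",cv2.resize(im[130:280,120:400,::-1],None,fx=2.8,fy=2.8,interpolation=cv2.INTER_CUBIC))
im,d=vision.read_camera("top"); cv2.imwrite("pics/top2c.png",cv2.resize(im[110:260,120:370,::-1],None,fx=2.8,fy=2.8,interpolation=cv2.INTER_CUBIC))
E
```

```text
t: 5.9
position: [0.5856, -0.0265, 0.168]
tcp_rot: [-0.001, 0.999, 0.054, -0.001]
force: [0.1, 1.0, 1.3]
grip_width: 0.0002
t 5.9 pos [ 0.5856 -0.0265  0.168 ] F [0.1 1.  1.3] w 0.00017302612165168797
travel mm [   1.6 -125.7    3.2]
turn deg [-0.08  0.11 -0.06]
```

View pics/scene2c.png

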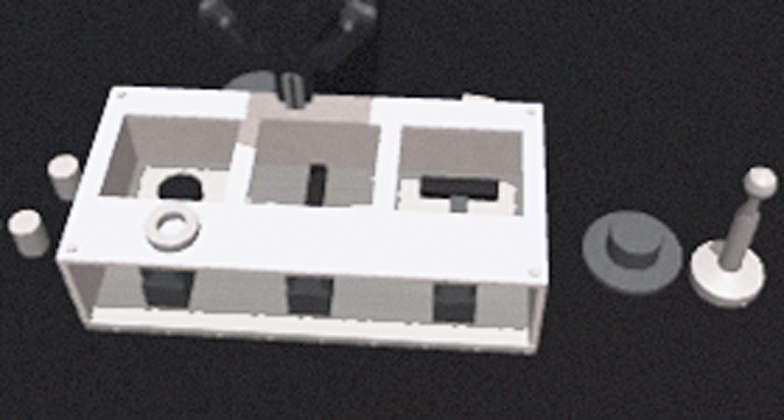

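The disc now sits lower: in the scene crop its top edge moved from about y=152 to 172, and the ring hasn't moved. On to the crossbar.

```bash
python3 -m jog '{"angular":[[0,0,0],[0,0,0],[0,0,0],[0,0,0],[0,0,0],[0,0,0],[0,0,0],[0,0,0]],"travel":[[0,-40,0],[0,-80,0],[0,-110,0],[0,-126,0],[0,-126,0],[0,-126,0],[0,-126,0],[0,-126,0]],"hand":[0,0,0,0,0,0,0,0]}'; python3 go.py "[.5737,.0987,.068]"
```

```text
t: 6.8
position: [0.5733, 0.0952, 0.1691]
tcp_rot: [0.0, 0.999, 0.053, -0.0]
force: [-0.7, 0.2, 0.6]
grip_width: -0.0002
t 6.8 pos [0.5733 0.0952 0.1691] F [-0.7  0.2  0.6] w -0.00022184565972266054
travel mm [  0.8  -3.5 101.1]
turn deg [ 0.03  0.01 -0.19]
```

```bash
python3 -m jog '{"angular":[[0,0,0],[0,0,0],[0,0,0],[0,0,0],[0,0,0],[0,0,0],[0,0,0],[0,0,0]],"travel":[[0,-3,20],[0,-3,45],[0,-3,65],[0,-3,78],[0,-3,86],[0,-3,92],[0,-3,97],[0,-3,101]],"hand":[0,0,0,0,0,0,0,0]}'; python3 go.py "[.5737,.0987,.06]"
```

```text
t: 7.6
position: [0.5728, 0.1001, 0.0687]
tcp_rot: [0.0, 0.999, 0.054, 0.0]
force: [-3.3, -1.6, 5.6]
grip_width: 0.0001
t 7.6 pos [0.5728 0.1001 0.0687] F [-3.3 -1.6  5.6] w 9.371524951761537e-05
travel mm [0.7 1.5 8.7]
turn deg [ 0.02 -0.03 -0.03]
```

```bash
python3 -m jog '{"angular":[[0,0,0],[0,0,0],[0,0,0],[0,0,0],[0,0,0],[0,0,0],[0,0,0],[0,0,0]],"travel":[[0,0,2],[0,0,3],[0,0,4],[0,0,5],[0,0,6],[0,0,7],[0,0,8],[0,0,8]],"hand":[0,0,0,0,0,0,0,0]}'; python3 go.py "[.5737,.0987,.06]"
```

```text
t: 8.4
position: [0.573, 0.1002, 0.0616]
tcp_rot: [0.0, 0.999, 0.054, 0.001]
force: [-6.3, -3.7, 13.4]
grip_width: -0.0001
t 8.4 pos [0.573  0.1002 0.0616] F [-6.3 -3.7 13.4] w -8.478587269834979e-05
travel mm [0.5 1.5 1.6]
turn deg [ 0.03 -0.06 -0.03]
```

```bash
python3 -m jog '{"angular":[[0,0,0],[0,0,0],[0,0,0],[0,0,0],[0,0,0],[0,0,0],[0,0,0],[0,0,0]],"travel":[[0,0,1],[0,0,2],[0,0,3],[0,0,3],[0,0,3],[0,0,3],[0,0,3],[0,0,3]],"hand":[0,0,0,0,0,0,0,0]}'; python3 go.py "[.5737,.0987,.06]"
```

```text
t: 9.2
position: [0.5732, 0.1002, 0.0608]
tcp_rot: [0.001, 0.999, 0.054, 0.001]
force: [-15.0, -6.5, 32.9]
grip_width: 0.0
t 9.2 pos [0.5732 0.1002 0.0608] F [-15.   -6.5  32.9] w 3.3322795527592153e-06
travel mm [0.3 1.6 0.8]
turn deg [ 0.07 -0.12 -0.03]
```

Stiff stop reached. I'll lift straight up, then pull back toward the robot so the cameras can see.

```bash
python3 -m jog '{"angular":[[0,0,0],[0,0,0],[0,0,0],[0,0,0],[0,0,0],[0,0,0],[0,0,0],[0,0,0]],"travel":[[0,0,-10],[0,0,-40],[0,0,-80],[0,0,-120],[0,0,-165],[-30,0,-185],[-70,0,-185],[-100,0,-185]],"hand":[0,0,0,0,0,0,0,0]}'; python3 -m jog '{"angular":[[0,0,0],[0,0,0],[0,0,0],[0,0,0],[0,0,0],[0,0,0],[0,0,0],[0,0,0]],"travel":[[0,-30,0],[0,-70,0],[0,-110,0],[0,-150,0],[0,-190,0],[0,-215,0],[0,-220,0],[0,-220,0]],"hand":[0,0,0,0,0,0,0,0]}'; python3 - <<'E'
from h import *
im,d=vision.read_camera("scene"); cv2.imwrite("pics/scene3.png",im[:,:,::-1]);cv2.imwrite("pics/scene3c.png",cv2.resize(im[130:280,120:400,::-1],None,fx=2.8,fy=2.8,interpolation=cv2.INTER_CUBIC))
d0=np.load("scene0d.npy")
im,dt=vision.read_camera("top"); cv2.imwrite("pics/top3.png",im[:,:,::-1]);cv2.imwrite("pics/top3c.png",cv2.resize(im[110:260,120:370,::-1],None,fx=2.8,fy=2.8,interpolation=cv2.INTER_CUBIC))
dt0=np.load("top0d.npy")
def z(n,D,c,r):
    return np.round([atd(n,(cc,rr),D[rr,cc])[2] for cc in range(c-1,c+2) for rr in range(r-1,r+2) if D[rr,cc]>0],3)
for nm,w in (("disc",(.598,-.131)),("bar",(.5735,.0987))):
    for D,zz in((dt0,.083),(dt,.061)):
        u=proj("top",[[w[0],w[1],zz]])[0].round().astype(int); print(nm,u,np.median(z("top",D,*u)))
E
```

```text
t: 10.0
position: [0.4723, 0.0904, 0.243]
tcp_rot: [-0.0, 0.998, 0.055, 0.001]
force: [0.6, 0.1, 0.4]
grip_width: 0.0002
t: 10.8
position: [0.449, 0.3094, 0.2421]
tcp_rot: [-0.0, 0.998, 0.055, -0.0]
force: [-0.3, -0.4, -0.8]
grip_width: 0.0001
disc [312 168] 0.081
disc [310 169] 0.061
bar [224 178] 0.082
bar [224 179] 0.061
```

View pics/scene3c.png

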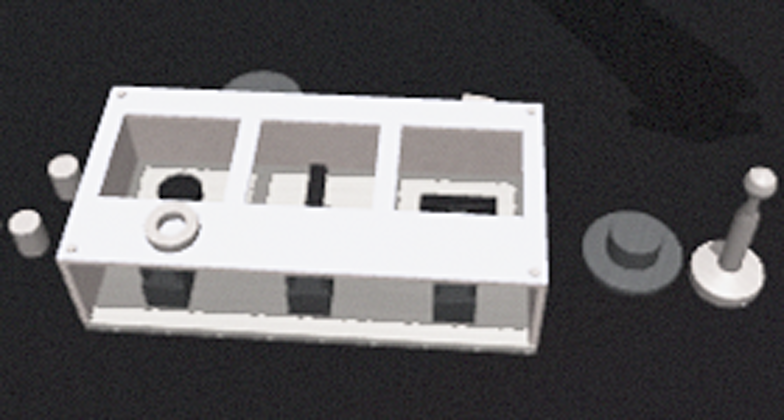

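View pics/top3c.png

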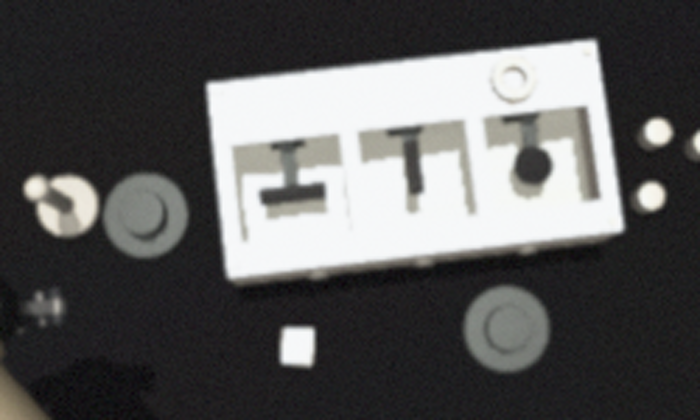

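The depth readings put both pads at 61 mm, which is the stop; they started at 81–82 mm. The tongue in the middle window and all the loose parts look unchanged, and the arm is clear, so I'm handing in.

```bash
python3 -c "
from h import *
print(env.finish_job(), readout.sense()['t'])"
```

```text
the job is handed in; nothing more can be done
the job is handed in; nothing more can be done
```

I pressed the disc lever (right window) down to its stop first, then the crossbar lever (left window), both with closed fingers. I then lifted clear and handed in at about 11 s.

- **Levers:** each press ended against a stiff stop at about 31–33 N. Afterwards, top-camera depth showed both pads at 61 mm, down from 81–82 mm.
- **Everything else:** in the last pictures the plain lever, ring, hubs, rollers, post and block look unmoved. The force readings between moves showed no contact other than the two presses.
- **Failed or disagreeing checks:** one camera-model call was refused while I was fitting the guard's position, so I reran it without repeated calls. The two cameras' fits for the guard differed by about 2 mm, within calibration.

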